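# Close the feed chute of the bowl cutter and run it slowly

### The arm

A 7-joint arm with a two-finger parallel gripper is mounted at the origin on the work surface; the furniture and walls round the work are solid. World frame = base frame: x ahead of the robot, y to its left, z up, the work surface at z = 0. Lengths are in m, angles in rad, forces in N, time in s.
With the tool pointing down it reaches from about 0.4 to 0.9 m from the base axis. Payload 5.6 kg.
Tool frame: the origin (TCP) lies on the mounting face of the last link; the fingertips stand 190 mm ahead of it and the grasp point (between the pads) lies 171 mm ahead of it; z points along the fingers, y is the direction in which the jaws open and shut (so a half turn about z gives the same grasp; the last joint's range is limited). The gripper opens to 92 mm and grips with 3 to 60 N. Pads are 20 mm wide; open, the fingers measure 128 mm over their backs; the gripper's body (75 mm by 189 mm) begins 69 mm behind the grasp point.
Start: joints at [-1.279, 0.468, -0.012, 1.603, 0.006, 1.071, -0.056], TCP at [0.214, 0.614, 0.405] pointing down, gripper open.
Joint ranges: [-2.53, 2.53], [-0.31, 2.02], [-1.57, 1.55], [0.28, 2.44], [-1.29, 4.43], [0.15, 1.84], [-2.92, 2.92]. Speed limits (rad/s): [2.57, 2.57, 3.14, 3.14, 3.14, 3.14, 3.14].

### API

Orientations are given as a unit quaternion [w, x, y, z].
In Python, from bench import * gives the robot as it stands.
- The arm moves only by the tool play_rows, never from a script. Its argument "rows" is a list of rows, each an object of numbers: "fingers": the opening, from -1 (shut) to 1 (fully open); "x", "y", "z": the shift along the tool's x, y, z scaled (see below); "wx", "wy", "wz": the turn, a rotation vector about the tool's x, y, z scaled (see below). In form: [{"fingers": .., "x": .., "y": .., "z": .., "wx": .., "wy": .., "wz": ..}, ...]. A call has exactly 5 rows; each row is the pose to reach, as a shift and turn from the pose measured when the call began, along the tool's axes at that moment, turning the shorter way round; what a row does not reach only later rows make up. The controller multiplies each number of a shift by 15 cm and each number of a turn by pi rad. A row lasts 1/10 s, in which the tool goes at most 50 mm and 8.59 degrees, less where a joint would pass 70% of its speed; a pose out of reach is approached as far as the arm can. A call with a number of a shift or a turn outside -1 to 1 is refused whole. A call with a gripper value outside its range is refused whole. The fingers move at their own pace and stop on an object; "squeeze" is the grip in N (left out, the last holds). Time passes only in rows, so rows that repeat a pose let the fingers close, or fill a call up. It gives the time, the measured TCP pose, the force and the opening at its end, in the units of the state.
- sense(): the state, without advancing time (a new reading comes with each control period).
- camera(name): name is "scene" or "side" or "wrist"; returns a dict with "image" (384x512x3 uint8, red, green, blue), "fx", "fy", "cx", "cy" (pixels), "position" and "orientation" of the camera in the world. Camera axes: x right, y down, z forward; pixel columns grow to the right and rows downward; lengths in m; the calibration is good to about 2 mm. The wrist camera is an equidistant fisheye: a pixel r from the principal point sees the ray r / f radians off the axis. A picture is of the moment at which its call begins. There is no depth.
- hand_in(): hands the job in, once; it reports no verdict.
The state is a dict: "clock": time; "qpos": joint angles; "joint_velocities": joint speeds; "joint_efforts": joint torques, N m; "ee_pos": TCP position; "orientation": TCP orientation; "ft_force": force on the tool from outside, world axes, zero at the start; "moment": the same for the moment, N m; "gripper_width": opening from 0.0 (shut) to 1.0 (fully open).
Only numpy, scipy, OpenCV 4.12 (cv2) and the standard library are available. Lean on these libraries where they do the work, as an engineer would, in place of code of your own. Each camera call takes 0.05 s, during which the arm holds its last target. There are 200 camera calls.

### The job

Get the small bowl cutter running at slow speed: lower the white food pusher into the feed chute on its lid until its flange sits fully home on the chute's rim (lower it, don't drop it), and only then press the spring-loaded paddle on the front of the cutter half-way down, until it lies level with the guard rails beside it, never down to the fast stop. The cutter runs only while the paddle is held, so keep the paddle half-way down with the fingertips and finish while still holding it there; leave the plunger stamp, pumpkin cake, dough press, steel bowl and green cakes where they are.

Things in the scene. Friction and masses are not known exactly. Their poses are not given: they have to be found in the camera images.
- pusher: food pusher, loose, white plastic, 131 mm tall, about 0.1 kg, upright on its foot. Origin: centre of the foot's underside, z up. Stem 32 (x) by 46 (y) mm, 85 long; flange 58 (x) by 72 (y) from 85 to 91 mm up; above it a grip plate 16 thick (x), 42 wide (y), 91 to 131 mm up, to be pinched across its thickness (fingers close along x). Fits the chute either way round
- cutter: bowl cutter (food processor), stands fast. Origin under it at table height; x from paddle (front) to bowl (back). Housing x -150 to 130, y +-65 mm, deck 48 high. Steel bowl, radius 65, and feed chute on the axis x 58, y 0; lid top 136, chute rim 195 high. Guard rails along the paddle: x -142 to -42, y +-28 to +-35, tops 78 high; hinge block behind the paddle as high
- chute_mouth (a point): centre of the chute's mouth at the height of its flat rim, 195 mm above the table; axes as the cutter's. Shaft 36 (cutter x) by 50 mm (cutter y), over 90 deep; its top 13 mm flare to 48 by 62. Pusher home: flange on the rim, pusher origin 85 mm below this point, pusher y along cutter y
- paddle_pad (a point): point to press, on the paddle's top face, 64 mm in front of its hinge, 18 mm behind its front edge; moves with it: about 90 mm above the table at rest, 78 (level with the rails) half-way, 67 at the bottom. Paddle: ribbed grey plate 82 long, 52 wide, 7 thick, hinged at its rear edge (cutter x -50, 74.5 mm high)
- pulse_paddle (a joint): paddle angle, rad: 0 raised (rest), 0.18 half-way (plate level, flush with the rails: slow), 0.36 bottom stop (fast). Sprung upward: about 3 N at the pad to start it, 6 N half-way, 9 N at the bottom; springs back when let go
- stamp: bystander: plain pale plunger stamp, round, 46 mm wide, 43 mm tall, standing on the table; leave alone. Origin: centre of its underside
- pumpkin: bystander: pumpkin-shaped cake, about 50 mm wide and 40 mm tall; leave alone. Origin: centre of its underside
- dough_press: bystander: open half-moon dough press lying flat, 95 by 141 by 15 mm; leave alone
- mixing_bowl: bystander: empty steel bowl, 154 mm wide, 50 mm tall; leave alone
- cake_c: bystander: dark green oval cake, 41 by 58 by 23 mm, lying in front of the cutter; leave alone
- cake_d: bystander: dark green oval cake, 42 by 49 by 23 mm, near the spice jars; leave alone

How it is judged:
By the outcome, as a careful person would: the job done as asked, in the order asked, and still so for the second after the job is handed in, while the arm keeps its last pose, push and grip.
It also fails if it takes over 54 s, if anything falls off the work surface, if the arm or the gripper's body presses on something with over 40 N, if the wrist force passes 120 N, or if a joint passes its speed limit or range.

## Working session

There is one attempt and no reset: what is moved stays moved. The work goes in short steps, Python scripts to look and compute and a tool call to move; the robot and the scene stay as the last step left them, time stands still between calls to the robot, and variables do not carry over. Pictures are saved under pics/ and viewed, about 8 in all and at most 12, crops included, and the job is handed in when it is done.

Besides the shell and the picture viewer there is one more tool, called after "Call:" as name(argument=value, ...) on one line, values as JSON. play_rows: Moves the arm, as the interface text tells. Its arguments: {"type":"object","properties":{"rows":{"type":"array"},"squeeze":{"type":"number"}},"required":["rows"]}

```bash
mkdir -p pics; ls; python3 - <<'E'
from bench import *
import cv2,numpy as np
s=sense();print({k:np.round(v,4).tolist() for k,v in s.items()})
for n in ["scene","side","wrist"]:
    c=camera(n);cv2.imwrite(f"pics/{n}0.png",cv2.resize(c["image"][:,:,::-1],None,fx=1.5,fy=1.5,interpolation=cv2.INTER_CUBIC))
    print(n,{k:np.round(v,4).tolist() for k,v in c.items() if k!="image"})
E
```

```text
pics
{'clock': 0.0, 'qpos': [-1.279, 0.4684, -0.0116, 1.6036, 0.006, 1.0714, -0.0563], 'joint_velocities': [0.0007, 0.0014, -0.002, 0.0006, -0.0004, 0.0018, 0.0005], 'joint_efforts': [-0.0, -52.0564, -0.0128, -24.3751, -0.0567, 0.0172, 0.0002], 'ee_pos': [0.2135, 0.6137, 0.4038], 'orientation': [-0.0001, 0.1666, 0.986, -0.0009], 'ft_force': [0.1042, -0.1298, -0.2587], 'moment': [0.0032, -0.007, -0.0097], 'gripper_width': 1.0013}
scene {'fx': 355.1367, 'fy': 355.1367, 'cx': 250.2755, 'cy': 192.3011, 'position': [0.2817, -0.3924, 0.7966], 'orientation': [-0.3253, 0.9223, -0.1933, 0.0786]}
side {'fx': 421.738, 'fy': 421.738, 'cx': 254.8362, 'cy': 196.2115, 'position': [0.2831, -0.849, 0.9627], 'orientation': [-0.4169, 0.899, -0.1232, 0.0522]}
wrist {'fx': 297.3186, 'fy': 297.3186, 'cx': 263.4438, 'cy': 187.3644, 'position': [0.1489, 0.6356, 0.3828], 'orientation': [0.1005, 0.8087, 0.5753, 0.0699]}
```

View pics/scene0.png

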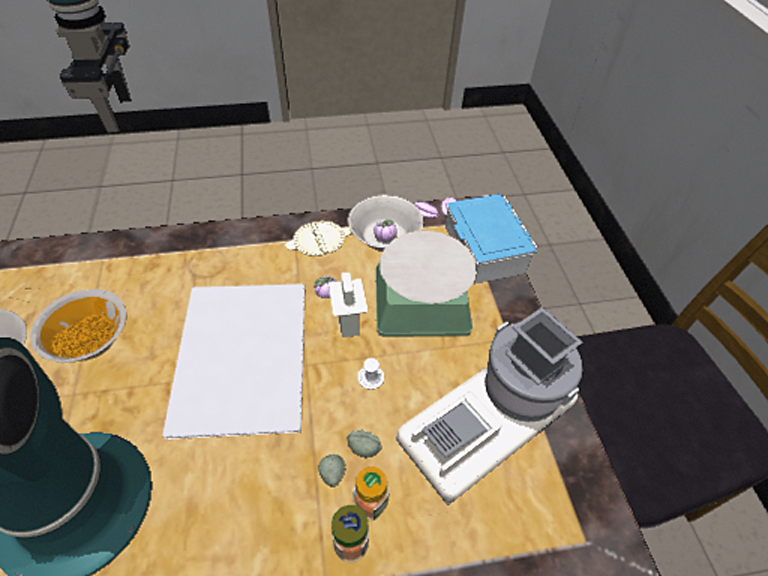

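View pics/side0.png

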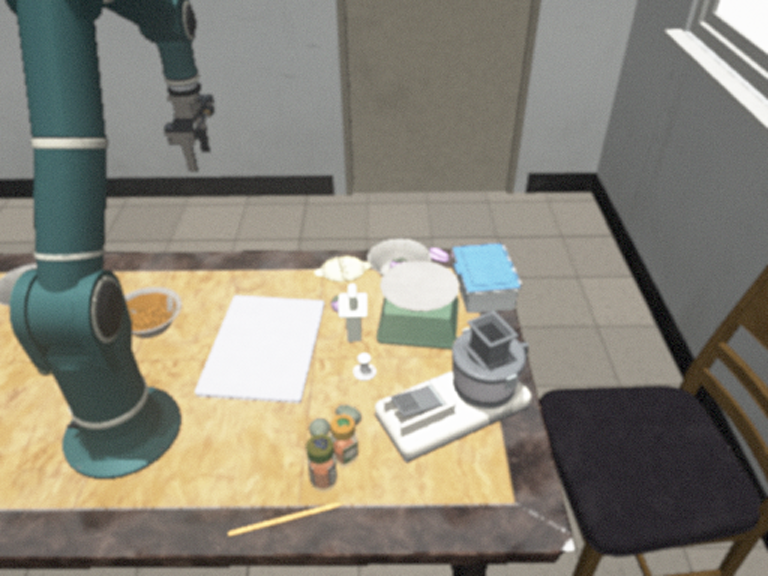

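View pics/wrist0.png

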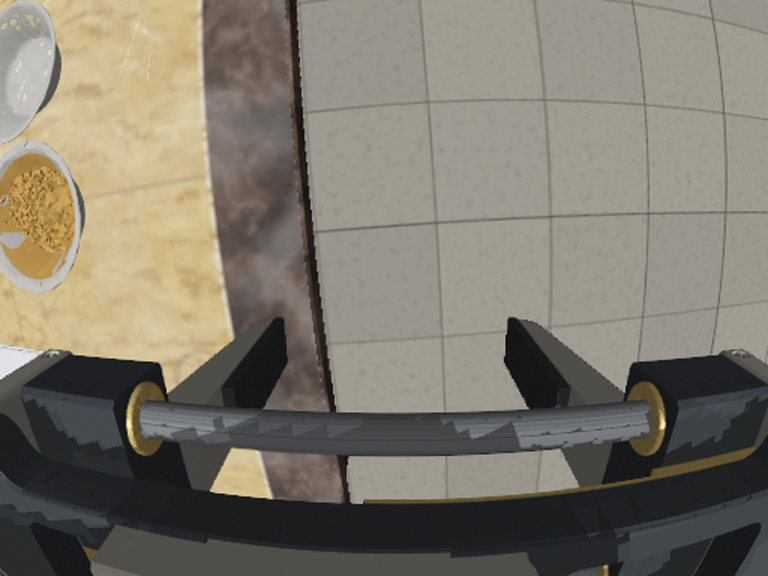

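The first scene picture shows the pusher at about (348,300), the cutter's paddle at about (455,428) and the chute mouth at about (545,340). The side view shows the same things at (353,315), (420,402) and (492,335). The wrist camera doesn't see them yet. Next I'll view enlarged crops.

```bash
python3 - <<'E'
import cv2
from bench import *
for n,x,y,w,h,k in [("scene",200,175,200,150,4),("side",215,185,150,112,5)]:
    im=camera(n)["image"][:,:,::-1][y:y+h,x:x+w]
    cv2.imwrite(f"pics/{n}1.png",cv2.resize(im,None,fx=k,fy=k,interpolation=cv2.INTER_CUBIC))
E
```

```text
(no output)
```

View pics/scene1.png

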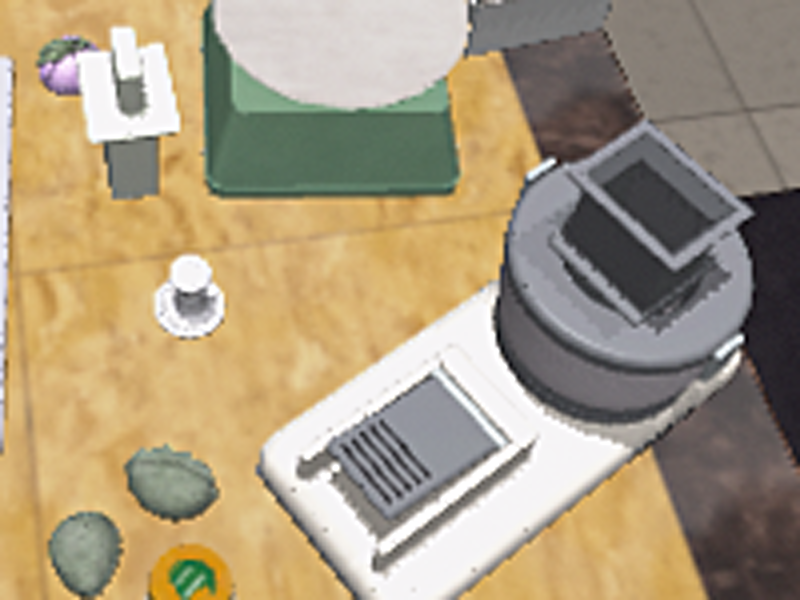

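View pics/side1.png

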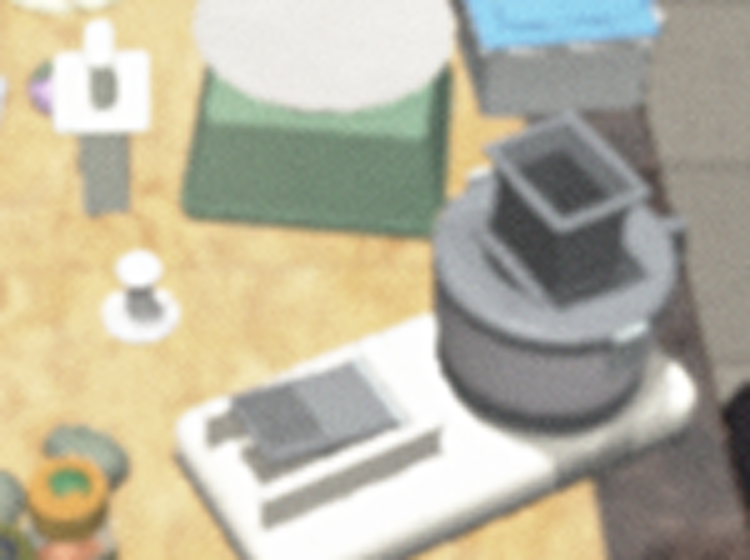

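The crops show:
- **Pusher flange corners:** scene crop (77,52), (163,43), (180,130), (92,142); side crop (57,52), (152,53), (150,132), (57,132).
- **Chute rim corners:** scene crop (645,122), (755,212), (675,270), (567,172); side crop (570,110), (648,190), (570,228), (488,150).
- **Paddle corners:** these are also visible, so I'll triangulate all three.

```bash
cat > h.py <<'E'
import numpy as np
from scipy.spatial.transform import Rotation as R
def rot(q): return R.from_quat([q[1],q[2],q[3],q[0]])
CAM={"scene":dict(f=355.1367,c=(250.2755,192.3011),p=np.array([0.2817,-0.3924,0.7966]),R=rot([-0.3253,0.9223,-0.1933,0.0786]),o=(200,175),k=4),
"side":dict(f=421.738,c=(254.8362,196.2115),p=np.array([0.2831,-0.849,0.9627]),R=rot([-0.4169,0.899,-0.1232,0.0522]),o=(215,185),k=5)}
def ray(n,d):
    c=CAM[n]; u=(np.array(d)+.5)/c["k"]-.5+c["o"]
    v=c["R"].apply([*((u-c["c"])/c["f"]),1]); return c["p"],v/np.linalg.norm(v)
def tri(rays):
    A=sum(np.eye(3)-np.outer(v,v) for p,v in rays); b=sum((np.eye(3)-np.outer(v,v))@p for p,v in rays)
    x=np.linalg.solve(A,b); return x,max(np.linalg.norm((np.eye(3)-np.outer(v,v))@(x-p)) for p,v in rays)
def atz(n,d,z):
    p,v=ray(n,d); return p+v*(z-p[2])/v[2]
E
python3 - <<'E'
from h import *
P={"flange":([(77,52),(163,43),(180,130),(92,142)],[(57,52),(152,53),(150,132),(57,132)],.091),
"rim":([(645,122),(755,212),(675,270),(567,172)],[(570,110),(648,190),(570,228),(488,150)],.195),
"paddle":([(435,372),(510,437),(387,518),(328,440)],[(358,358),(410,423),(268,460),(232,395)],.085)}
for n,(a,b,z) in P.items():
    t=[tri([ray("scene",i),ray("side",j)]) for i,j in zip(a,b)]
    X=np.array([x for x,_ in t]); print(n,X.round(4).tolist(),[round(e,4) for _,e in t],X.mean(0).round(4))
    for c,q in(("scene",a),("side",b)):
        Y=np.array([atz(c,i,z) for i in q])[:,:2]; e=np.roll(Y,-1,0)-Y
        print(c,Y.mean(0).round(4),"len",np.linalg.norm(e,axis=1).round(3),"ang",np.degrees(np.arctan2(e[:,1],e[:,0])).round(1))
for d in [(113,198),(159,195)]: print("foot",atz("scene",d,0).round(4))
for d in [(87,215),(128,213)]: print("footside",atz("side",d,0).round(4))
for d in [(111,28),(134,28),(142,77),(118,82)]: print("grip",atz("scene",d,.131).round(4))
for d in [(295,467),(375,562),(535,437)]: print("rail?",atz("scene",d,.078).round(4))
E
```

```text
flange [[0.4585, 0.166, 0.0984], [0.5181, 0.1625, 0.0852], [0.5006, 0.0961, 0.0798], [0.4439, 0.1027, 0.0886]] [np.float64(0.0007), np.float64(0.0024), np.float64(0.0014), np.float64(0.0008)] [0.4802 0.1318 0.088 ]
scene [0.4779 0.1293] len [0.056 0.071 0.055 0.073] ang [ -15.3 -104.6  166.4   76.4]
side [0.4808 0.1294] len [0.061 0.075 0.057 0.076] ang [ -16.9 -105.3  164.1   77.6]
rim [[0.695, -0.0763, 0.1975], [0.7079, -0.149, 0.2024], [0.661, -0.1551, 0.1907], [0.6469, -0.0803, 0.1836]] [np.float64(0.0018), np.float64(0.0006), np.float64(0.0034), np.float64(0.002)] [ 0.6777 -0.1152  0.1936]
scene [ 0.6748 -0.1169] len [0.072 0.059 0.073 0.058] ang [ -75.6 -168.3  103.    11. ]
side [ 0.6793 -0.1151] len [0.071 0.052 0.069 0.057] ang [ -78.3 -163.5  105.9   18. ]
paddle [[0.5664, -0.1121, 0.0754], [0.5809, -0.1635, 0.0767], [0.494, -0.1814, 0.0948], [0.4887, -0.1292, 0.0884]] [np.float64(0.0019), np.float64(0.0009), np.float64(0.0007), np.float64(0.0016)] [ 0.5325 -0.1466  0.0838]
scene [ 0.5308 -0.1473] len [0.053 0.083 0.051 0.074] ang [ -70.3 -171.2   99.4    9.3]
side [ 0.5327 -0.1473] len [0.053 0.08  0.048 0.074] ang [ -76.8 -177.7   97.1    5.1]
foot [0.4592 0.1154 0.    ]
foot [0.4886 0.1054 0.    ]
footside [0.4626 0.116  0.    ]
footside [0.4887 0.1105 0.    ]
grip [0.4757 0.1495 0.131 ]
grip [0.4888 0.144  0.131 ]
grip [0.4784 0.1061 0.131 ]
grip [0.4638 0.1082 0.131 ]
rail? [ 0.4668 -0.1323  0.078 ]
rail? [ 0.4816 -0.1943  0.078 ]
rail? [ 0.5937 -0.1691  0.078 ]
```

```bash
cat >> h.py <<'E'
def to(x,y,z,jaw,s=None):
    """scaled shift/turn from the present pose to TCP (x,y,z), pointing down, tool y at world angle jaw (deg)"""
    from bench import sense
    s=s or sense(); Rn=rot(s["orientation"]); a=np.radians(jaw)
    ty=np.array([np.cos(a),np.sin(a),0]); tz=np.array([0,0,-1.]); Rt=R.from_matrix(np.c_[np.cross(ty,tz),ty,tz])
    d=Rn.inv().apply(np.array([x,y,z])-s["ee_pos"])/.15; w=(Rn.inv()*Rt).as_rotvec()/np.pi
    j=Rn.apply([0,1,0])
    print("t",round(float(s["clock"]),2),"at",np.round(s["ee_pos"],4),"jaw",np.degrees(np.arctan2(j[1],j[0])).round(2),"F",np.round(s["ft_force"],1),"g",round(float(s["gripper_width"]),3),"q",np.round(s["qpos"],2))
    print("shift",d.round(4),"turn",w.round(4))
E
python3 - <<'E'
from h import *
CAM["scene"].update(o=(0,0),k=1.5);CAM["side"].update(o=(0,0),k=1.5)
for a,b in [((428,268),(420,286)),((381,270),(380,290)),((476,272),(459,285))]: print("scale",tri([ray("scene",a),ray("side",b)]))
to(.478,.129,.41,-14.5)
E
```

```text
scale (array([0.61749888, 0.10801993, 0.12531681]), np.float64(0.0022061252697203543))
scale (array([0.54718996, 0.1518551 , 0.09991611]), np.float64(0.0030222435517642515))
scale (array([0.67638088, 0.05196541, 0.15403551]), np.float64(0.00749980339714292))
t 0.25 at [0.2136 0.6138 0.4042] jaw 70.82 F [ 0.2 -0.2  0.9] g 1.002 q [-1.28  0.47 -0.01  1.6   0.01  1.07 -0.06]
shift [-2.727  -2.4734 -0.0362] turn [-2.00e-04  2.00e-04  4.74e-01]
```

Call:
play_rows(rows=[{"fingers":-0.1,"x":-0.2,"y":-0.18,"z":0,"wx":0,"wy":0,"wz":0.03},{"fingers":-0.1,"x":-0.4,"y":-0.36,"z":0,"wx":0,"wy":0,"wz":0.07},{"fingers":-0.1,"x":-0.6,"y":-0.54,"z":0,"wx":0,"wy":0,"wz":0.11},{"fingers":-0.1,"x":-0.8,"y":-0.72,"z":0,"wx":0,"wy":0,"wz":0.15},{"fingers":-0.1,"x":-1,"y":-0.9,"z":0,"wx":0,"wy":0,"wz":0.18}], squeeze=25)

```text
clock: 0.75
ee_pos: [0.3115, 0.4354, 0.4044]
orientation: [0.0, 0.437, 0.899, -0.0]
ft_force: [1.0, -0.1, -0.0]
gripper_width: 0.586
```

```bash
python3 -c "
from h import *
to(.478,.129,.41,-14.5)"
```

```text
t 0.75 at [0.3115 0.4354 0.4044] jaw 38.15 F [ 1.  -0.1 -0. ] g 0.586 q [-1.14  0.27  0.15  1.89 -0.05  0.98 -0.3 ]
shift [-2.2924 -0.3891 -0.0363] turn [-1.000e-04  2.000e-04  2.925e-01]
```

Call:
play_rows(rows=[{"fingers":-0.1,"x":-0.2,"y":-0.03,"z":0,"wx":0,"wy":0,"wz":0.03},{"fingers":-0.1,"x":-0.4,"y":-0.07,"z":0,"wx":0,"wy":0,"wz":0.06},{"fingers":-0.1,"x":-0.6,"y":-0.1,"z":0,"wx":0,"wy":0,"wz":0.09},{"fingers":-0.1,"x":-0.8,"y":-0.14,"z":0,"wx":0,"wy":0,"wz":0.12},{"fingers":-0.1,"x":-1,"y":-0.17,"z":0,"wx":0,"wy":0,"wz":0.15}])

```text
clock: 1.25
ee_pos: [0.3844, 0.3005, 0.4046]
orientation: [0.0, 0.637, 0.771, -0.0]
ft_force: [0.9, -0.2, -0.2]
gripper_width: 0.449
```

```bash
python3 -c "
from h import *
to(.478,.129,.41,-14.5)"
```

```text
t 1.25 at [0.3844 0.3005 0.4046] jaw 10.94 F [ 0.9 -0.2 -0.2] g 0.449 q [-1.    0.19  0.3   2.01 -0.07  0.95 -0.47]
shift [-1.2407  0.3957 -0.0357] turn [-0.000e+00  1.000e-04  1.413e-01]
```

Call:
play_rows(rows=[{"fingers":-0.1,"x":-0.25,"y":0.08,"z":0,"wx":0,"wy":0,"wz":0.03},{"fingers":-0.1,"x":-0.5,"y":0.16,"z":0,"wx":0,"wy":0,"wz":0.06},{"fingers":-0.1,"x":-0.75,"y":0.24,"z":0,"wx":0,"wy":0,"wz":0.1},{"fingers":-0.1,"x":-1,"y":0.32,"z":0,"wx":0,"wy":0,"wz":0.141},{"fingers":-0.1,"x":-1,"y":0.32,"z":0,"wx":0,"wy":0,"wz":0.141}])

```text
clock: 1.75
ee_pos: [0.462, 0.1575, 0.4051]
orientation: [0.001, 0.794, 0.608, 0.0]
ft_force: [0.1, 0.5, -0.0]
gripper_width: 0.454
```

```bash
python3 - <<'E'
from h import *
from bench import *
import cv2
to(.478,.129,.41,-14.5)
c=camera("wrist");cv2.imwrite("pics/w1.png",cv2.resize(c["image"][:,:,::-1],None,fx=1.5,fy=1.5,interpolation=cv2.INTER_CUBIC))
print(c["position"],c["orientation"])
E
```

```text
t 1.75 at [0.462  0.1575 0.4051] jaw -15.06 F [ 0.1  0.5 -0. ] g 0.454 q [-0.81  0.19  0.47  2.02 -0.1   0.96 -0.55]
shift [-0.1555  0.1527 -0.0322] turn [ 0.0007  0.0004 -0.0031]
[0.4793996  0.22270737 0.38402306] [ 0.122722    0.9837785  -0.12992413 -0.01545604]
```

View pics/w1.png

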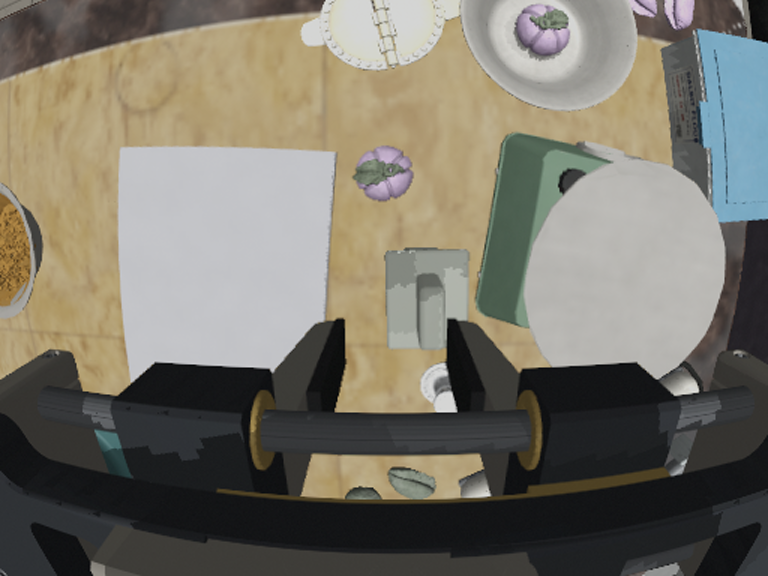

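The wrist view has the flange corners at (387,251), (468,250), (468,347), (388,348), aligned with the jaws, and the pumpkin is clear of them. I'll refine the pusher pose from these.

```bash
cat >> h.py <<'E'
def wray(d,p,q,k=1.5,o=(0,0)):
    u=(np.array(d)+.5)/k-.5+o-np.array([263.4438,187.3644]); r=np.linalg.norm(u); t=r/297.3186
    return np.array(p),rot(q).apply([*(u/r*np.sin(t)),np.cos(t)])
def wz(d,z,p,q,k=1.5,o=(0,0)):
    p,v=wray(d,p,q,k,o); return p+v*(z-p[2])/v[2]
E
python3 - <<'E'
from h import *
p=[0.4793996,0.22270737,0.38402306];q=[0.122722,0.9837785,-0.12992413,-0.01545604]
w=[(387,251),(468,250),(468,347),(388,348)];a=[(77,52),(163,43),(180,130),(92,142)]
Y=np.array([wz(d,.091,p,q) for d in w]);e=np.roll(Y,-1,0)-Y
print(Y.round(4).tolist(),Y.mean(0),np.linalg.norm(e,axis=1).round(3),np.degrees(np.arctan2(e[:,1],e[:,0])).round(1))
for i,j in zip(a,w):
    x,err=tri([ray("scene",i),wray(j,p,q)]);print(x.round(4),round(err,4))
E
```

```text
[[0.4606, 0.1725, 0.091], [0.5134, 0.1592, 0.091], [0.4982, 0.0905, 0.091], [0.4428, 0.1051, 0.091]] [0.4787302  0.13185765 0.091     ] [0.054 0.07  0.057 0.07 ] [ -14.1 -102.5  165.3   75.3]
[0.4602 0.1724 0.0899] 0.0003
[0.514  0.1587 0.0888] 0.0004
[0.4975 0.0896 0.0884] 0.0009
[0.4428 0.1035 0.0874] 0.0005
```

```bash
python3 -c "
from h import *
to(.479,.131,.286,-14)"
```

```text
t 1.8 at [0.4609 0.1601 0.4049] jaw -14.72 F [-0.6  0.5  0.3] g 0.451 q [-0.82  0.19  0.47  2.02 -0.11  0.96 -0.55]
shift [-0.1565  0.1657  0.7926] turn [ 0.0002  0.0001 -0.004 ]
```

Call:
play_rows(rows=[{"fingers":-0.1,"x":-0.08,"y":0.08,"z":0.0,"wx":0,"wy":0,"wz":-0.004},{"fingers":-0.1,"x":-0.156,"y":0.166,"z":0.05,"wx":0,"wy":0,"wz":-0.004},{"fingers":-0.1,"x":-0.156,"y":0.166,"z":0.2,"wx":0,"wy":0,"wz":-0.004},{"fingers":-0.1,"x":-0.156,"y":0.166,"z":0.35,"wx":0,"wy":0,"wz":-0.004},{"fingers":-0.1,"x":-0.156,"y":0.166,"z":0.4,"wx":0,"wy":0,"wz":-0.004}])

```text
clock: 2.3
ee_pos: [0.4778, 0.1322, 0.343]
orientation: [-0.0, 0.787, 0.617, -0.002]
ft_force: [-0.3, 0.0, -0.7]
gripper_width: 0.449
```

```bash
python3 -c "
from h import *
to(.479,.131,.286,-14)"
```

```text
t 2.3 at [0.4778 0.1322 0.343 ] jaw -13.83 F [-0.3  0.  -0.7] g 0.449 q [-0.73  0.3   0.47  2.05 -0.18  0.83 -0.4 ]
shift [-0.0054  0.0104  0.3798] turn [-0.0008  0.0007  0.0009]
```

Call:
play_rows(rows=[{"fingers":-0.1,"x":-0.005,"y":0.01,"z":0.1,"wx":0,"wy":0,"wz":0},{"fingers":-0.1,"x":-0.005,"y":0.01,"z":0.2,"wx":0,"wy":0,"wz":0},{"fingers":-0.1,"x":-0.005,"y":0.01,"z":0.3,"wx":0,"wy":0,"wz":0},{"fingers":-0.1,"x":-0.005,"y":0.01,"z":0.38,"wx":0,"wy":0,"wz":0},{"fingers":-0.1,"x":-0.005,"y":0.01,"z":0.38,"wx":0,"wy":0,"wz":0}])

```text
clock: 2.8
ee_pos: [0.4784, 0.1317, 0.2849]
orientation: [-0.001, 0.787, 0.617, -0.003]
ft_force: [0.5, -0.8, 0.3]
gripper_width: 0.45
```

```bash
python3 -c "
from h import *
to(.479,.131,.286,-14)"
```

```text
t 2.8 at [0.4784 0.1317 0.2849] jaw -13.75 F [ 0.5 -0.8  0.3] g 0.45 q [-0.69  0.4   0.43  2.09 -0.25  0.71 -0.34]
shift [-0.0035  0.0052 -0.0073] turn [-0.0015  0.0011  0.0014]
```

Call:
play_rows(rows=[{"fingers":-0.6,"x":0,"y":0,"z":0,"wx":0,"wy":0,"wz":0},{"fingers":-0.8,"x":0,"y":0,"z":0,"wx":0,"wy":0,"wz":0},{"fingers":-1,"x":0,"y":0,"z":0,"wx":0,"wy":0,"wz":0},{"fingers":-1,"x":0,"y":0,"z":0,"wx":0,"wy":0,"wz":0},{"fingers":-1,"x":0,"y":0,"z":0,"wx":0,"wy":0,"wz":0}], squeeze=25)

```text
clock: 3.3
ee_pos: [0.4786, 0.1318, 0.2855]
orientation: [-0.001, 0.787, 0.617, -0.002]
ft_force: [-0.9, -0.3, 3.6]
gripper_width: 0.171
```

```bash
python3 -c "
from h import *
to(.479,.131,.286,-14)"
```

```text
t 3.3 at [0.4786 0.1318 0.2855] jaw -13.74 F [-0.9 -0.3  3.6] g 0.171 q [-0.69  0.4   0.43  2.09 -0.25  0.71 -0.34]
shift [-0.0045  0.0041 -0.0033] turn [-0.0013  0.0009  0.0014]
```

Call:
play_rows(rows=[{"fingers":-1,"x":0,"y":0,"z":-0.1,"wx":0,"wy":0,"wz":0},{"fingers":-1,"x":0,"y":0,"z":-0.3,"wx":0,"wy":0,"wz":0},{"fingers":-1,"x":0,"y":0,"z":-0.5,"wx":0,"wy":0,"wz":0},{"fingers":-1,"x":0,"y":0,"z":-0.75,"wx":0,"wy":0,"wz":0},{"fingers":-1,"x":0,"y":0,"z":-1,"wx":0,"wy":0,"wz":0}])

```text
clock: 3.8
ee_pos: [0.4789, 0.1318, 0.4366]
orientation: [-0.001, 0.787, 0.617, -0.003]
ft_force: [-0.0, 1.4, -1.1]
gripper_width: 0.172
```

Call:
play_rows(rows=[{"fingers":-1,"x":0,"y":0,"z":-0.15,"wx":0,"wy":0,"wz":0.0},{"fingers":-1,"x":0,"y":0,"z":-0.3,"wx":0,"wy":0,"wz":0.0},{"fingers":-1,"x":0,"y":0,"z":-0.45,"wx":0,"wy":0,"wz":0},{"fingers":-1,"x":0,"y":0,"z":-0.6,"wx":0,"wy":0,"wz":0},{"fingers":-1,"x":0,"y":0,"z":-0.6,"wx":0,"wy":0,"wz":0}])

```text
clock: 4.3
ee_pos: [0.4798, 0.1317, 0.5291]
orientation: [-0.0, 0.787, 0.617, -0.0]
ft_force: [1.2, 0.0, -1.3]
gripper_width: 0.17
```

```bash
python3 -c "
from h import *
to(.677,-.116,.53,12.1)"
```

```text
t 4.3 at [0.4798 0.1317 0.5291] jaw -13.77 F [ 1.2  0.  -1.3] g 0.17 q [-0.8   0.08  0.51  1.84 -0.04  1.23 -0.52]
shift [-1.2911  1.6698 -0.0076] turn [-2.000e-04 -1.000e-04 -1.437e-01]
```

Call:
play_rows(rows=[{"fingers":-1,"x":-0.17,"y":0.19,"z":0,"wx":0,"wy":0,"wz":-0.02},{"fingers":-1,"x":-0.34,"y":0.38,"z":0,"wx":0,"wy":0,"wz":-0.04},{"fingers":-1,"x":-0.52,"y":0.58,"z":0,"wx":0,"wy":0,"wz":-0.06},{"fingers":-1,"x":-0.7,"y":0.78,"z":0,"wx":0,"wy":0,"wz":-0.08},{"fingers":-1,"x":-0.88,"y":0.96,"z":0,"wx":0,"wy":0,"wz":-0.1}])

```text
clock: 4.8
ee_pos: [0.5888, -0.032, 0.5272]
orientation: [-0.001, 0.68, 0.734, -0.001]
ft_force: [1.0, 0.2, -1.1]
gripper_width: 0.172
```

```bash
python3 -c "
from h import *
to(.691,-.18,.53,12.1)"
```

```text
t 4.8 at [ 0.5888 -0.032   0.5272] jaw 4.38 F [ 1.   0.2 -1.1] g 0.172 q [-0.49  0.29  0.62  1.64 -0.17  1.28  0.23]
shift [-1.0356  0.6036 -0.0203] turn [-0.0009 -0.0001 -0.0429]
```

Call:
play_rows(rows=[{"fingers":-1,"x":-0.22,"y":0.13,"z":0,"wx":0,"wy":0,"wz":-0.01},{"fingers":-1,"x":-0.46,"y":0.27,"z":0,"wx":0,"wy":0,"wz":-0.02},{"fingers":-1,"x":-0.7,"y":0.41,"z":0,"wx":0,"wy":0,"wz":-0.03},{"fingers":-1,"x":-0.92,"y":0.54,"z":-0.01,"wx":0,"wy":0,"wz":-0.043},{"fingers":-1,"x":-1,"y":0.59,"z":-0.02,"wx":0,"wy":0,"wz":-0.043}])

```text
clock: 5.3
ee_pos: [0.6891, -0.1789, 0.527]
orientation: [-0.002, 0.63, 0.777, -0.003]
ft_force: [0.0, -0.3, -0.5]
gripper_width: 0.168
```

Call:
play_rows(rows=[{"fingers":-1,"x":0,"y":0,"z":0,"wx":0,"wy":0,"wz":0},{"fingers":-1,"x":0,"y":0,"z":0,"wx":0,"wy":0,"wz":0},{"fingers":-1,"x":0,"y":0,"z":0,"wx":0,"wy":0,"wz":0},{"fingers":-1,"x":0,"y":0,"z":0,"wx":0,"wy":0,"wz":0},{"fingers":-1,"x":0,"y":0,"z":0,"wx":0,"wy":0,"wz":0}])

```text
clock: 5.8
ee_pos: [0.689, -0.1778, 0.5274]
orientation: [-0.002, 0.629, 0.777, -0.002]
ft_force: [-0.3, -0.8, -0.7]
gripper_width: 0.173
```

```bash
python3 - <<'E'
from h import *
from bench import *
import cv2
c=camera("wrist");cv2.imwrite("pics/w2.png",cv2.resize(c["image"][:,:,::-1],None,fx=1.5,fy=1.5,interpolation=cv2.INTER_CUBIC))
print(c["position"],c["orientation"])
to(.677,-.116,.53,12.1)
E
```

```text
[ 0.67443863 -0.11166733  0.50637374] [0.12285346 0.9868845  0.1042819  0.00955514]
t 5.85 at [ 0.689  -0.178   0.5274] jaw 11.98 F [ 0.8  0.5 -0.8] g 0.173 q [-0.17  0.54  0.61  1.31 -0.3   1.39  0.63]
shift [ 0.4209  0.0073 -0.0174] turn [-0.0018  0.0002 -0.0007]
```

View pics/w2.png

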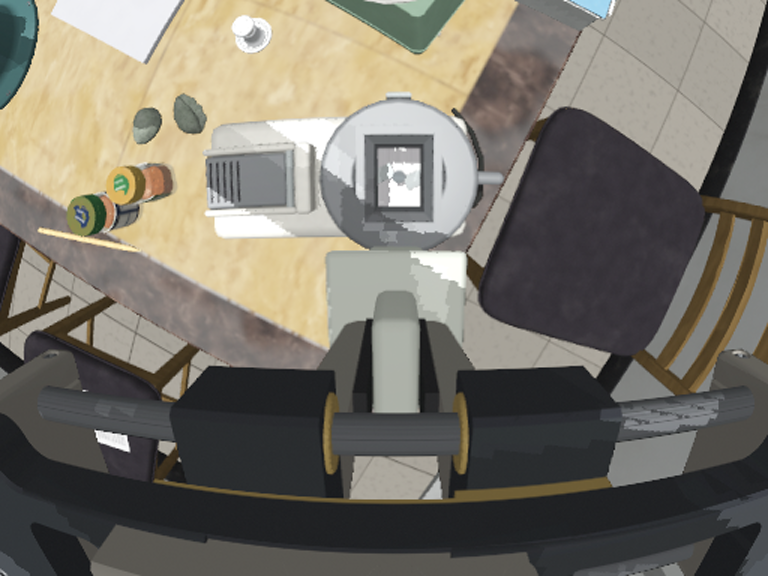

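The wrist view has the chute rim corners at (364,134), (433,134), (433,222), (364,222). The held flange's far edge runs from (328,253) to (467,252), parallel to the rim, and the paddle spans (207–294, 149–210).

```bash
python3 - <<'E'
from h import *
p=[0.67443863,-0.11166733,0.50637374];q=[0.12285346,0.9868845,0.1042819,0.00955514]
w=[(433,134),(433,222),(364,222),(364,134)];a=[(645,122),(755,212),(675,270),(567,172)]
Y=np.array([wz(d,.195,p,q) for d in w]);e=np.roll(Y,-1,0)-Y
print(Y.round(4).tolist(),Y.mean(0),np.linalg.norm(e,axis=1).round(3),np.degrees(np.arctan2(e[:,1],e[:,0])).round(1))
for i,j in zip(a,w):
    x,err=tri([ray("scene",i),wray(j,p,q)]);print(x.round(4),round(err,4))
f=np.array([wz(d,.3335,p,q) for d in [(328,253),(467,252)]]);print("flange",f,np.linalg.norm(f[0]-f[1]),np.degrees(np.arctan2(*(f[1]-f[0])[[1,0]])))
d=np.array([np.cos(np.radians(12)),np.sin(np.radians(12)),0]);n=np.array([d[1],-d[0],0])
print("pusher centre",f.mean(0)+.036*n,"tcp .689 -.178")
pc=[wz(x,z,p,q) for x,z in [((294,150),.078),((294,210),.078),((207,210),.093),((207,150),.093)]];print(np.round(pc,4))
E
```

```text
[[0.6923, -0.0811, 0.195], [0.7056, -0.1414, 0.195], [0.6582, -0.1515, 0.195], [0.6457, -0.091, 0.195]] [ 0.67544941 -0.11624535  0.195     ] [0.062 0.048 0.062 0.048] [ -77.5 -167.9  101.6   12.1]
[ 0.6911 -0.0805  0.2011] 0.0014
[ 0.7079 -0.1443  0.1974] 0.0041
[ 0.6587 -0.1538  0.1865] 0.0015
[ 0.6431 -0.0874  0.1892] 0.0038
flange [[ 0.65376015 -0.14882342  0.3335    ]
 [ 0.7076425  -0.13685995  0.3335    ]] 0.055194501665446274 12.518284019448057
pusher centre [ 0.68818615 -0.178055    0.3335    ] tcp .689 -.178
[[ 0.5711 -0.1106  0.078 ]
 [ 0.5821 -0.1684  0.078 ]
 [ 0.4964 -0.1822  0.093 ]
 [ 0.4865 -0.1237  0.093 ]]
```

```bash
python3 -c "
from h import *
to(.676,-.1163,.49,12.0)"
```

```text
t 5.85 at [ 0.689  -0.178   0.5274] jaw 11.98 F [ 0.8  0.5 -0.8] g 0.173 q [-0.17  0.54  0.61  1.31 -0.3   1.39  0.63]
shift [0.4205 0.002  0.2493] turn [-0.0018  0.0002 -0.0001]
```

Call:
play_rows(rows=[{"fingers":-1,"x":0.14,"y":0,"z":0,"wx":-0.002,"wy":0,"wz":0},{"fingers":-1,"x":0.28,"y":0,"z":0,"wx":-0.002,"wy":0,"wz":0},{"fingers":-1,"x":0.42,"y":0.002,"z":0,"wx":-0.002,"wy":0,"wz":0},{"fingers":-1,"x":0.42,"y":0.002,"z":0.12,"wx":-0.002,"wy":0,"wz":0},{"fingers":-1,"x":0.42,"y":0.002,"z":0.25,"wx":-0.002,"wy":0,"wz":0}])

```text
clock: 6.35
ee_pos: [0.676, -0.1148, 0.4907]
orientation: [0.001, 0.628, 0.778, 0.001]
ft_force: [-1.0, -0.5, -1.9]
gripper_width: 0.169
```

```bash
python3 -c "
from h import *
to(.676,-.1163,.46,12.0)"
```

```text
t 6.35 at [ 0.676  -0.1148  0.4907] jaw 12.12 F [-1.  -0.5 -1.9] g 0.169 q [-0.28  0.5   0.6   1.44 -0.29  1.28  0.55]
shift [-0.0094 -0.0028  0.205 ] turn [0.001  0.0002 0.0007]
```

Down slowly through the flare into the shaft.

Call:
play_rows(rows=[{"fingers":-1,"x":-0.009,"y":-0.002,"z":0.0,"wx":0.001,"wy":0,"wz":0},{"fingers":-1,"x":-0.009,"y":-0.002,"z":0.06,"wx":0.001,"wy":0,"wz":0},{"fingers":-1,"x":-0.009,"y":-0.002,"z":0.11,"wx":0.001,"wy":0,"wz":0},{"fingers":-1,"x":-0.009,"y":-0.002,"z":0.15,"wx":0.001,"wy":0,"wz":0},{"fingers":-1,"x":-0.009,"y":-0.002,"z":0.19,"wx":0.001,"wy":0,"wz":0}])

```text
clock: 6.85
ee_pos: [0.6761, -0.1164, 0.462]
orientation: [0.0, 0.629, 0.778, -0.0]
ft_force: [0.3, 0.7, -1.6]
gripper_width: 0.174
```

```bash
python3 -c "
from h import *
to(.676,-.1163,.44,12.0)"
```

```text
t 6.85 at [ 0.6761 -0.1164  0.462 ] jaw 12.11 F [ 0.3  0.7 -1.6] g 0.174 q [-0.27  0.52  0.59  1.47 -0.3   1.23  0.57]
shift [ 0.0009 -0.0007  0.1467] turn [0.0001 0.0003 0.0006]
```

Call:
play_rows(rows=[{"fingers":-1,"x":0,"y":0,"z":0.04,"wx":0,"wy":0,"wz":0},{"fingers":-1,"x":0,"y":0,"z":0.08,"wx":0,"wy":0,"wz":0},{"fingers":-1,"x":0,"y":0,"z":0.12,"wx":0,"wy":0,"wz":0},{"fingers":-1,"x":0,"y":0,"z":0.16,"wx":0,"wy":0,"wz":0},{"fingers":-1,"x":0,"y":0,"z":0.2,"wx":0,"wy":0,"wz":0}])

```text
clock: 7.35
ee_pos: [0.6762, -0.1164, 0.4315]
orientation: [0.0, 0.629, 0.778, -0.0]
ft_force: [-0.7, 0.6, -1.2]
gripper_width: 0.173
```

```bash
python3 -c "
from h import *
to(.676,-.1163,.40,12.0)"
```

```text
t 7.35 at [ 0.6762 -0.1164  0.4315] jaw 12.11 F [-0.7  0.6 -1.2] g 0.173 q [-0.27  0.55  0.58  1.51 -0.31  1.18  0.58]
shift [ 0.0011 -0.001   0.2101] turn [0.0001 0.0003 0.0006]
```

Call:
play_rows(rows=[{"fingers":-1,"x":0,"y":0,"z":0.05,"wx":0,"wy":0,"wz":0},{"fingers":-1,"x":0,"y":0,"z":0.1,"wx":0,"wy":0,"wz":0},{"fingers":-1,"x":0,"y":0,"z":0.14,"wx":0,"wy":0,"wz":0},{"fingers":-1,"x":0,"y":0,"z":0.18,"wx":0,"wy":0,"wz":0},{"fingers":-1,"x":0,"y":0,"z":0.21,"wx":0,"wy":0,"wz":0}])

```text
clock: 7.85
ee_pos: [0.6761, -0.1164, 0.3994]
orientation: [0.0, 0.629, 0.778, -0.0]
ft_force: [0.2, -0.5, -0.8]
gripper_width: 0.173
```

Call:
play_rows(rows=[{"fingers":-1,"x":0,"y":0,"z":0.008,"wx":0,"wy":0,"wz":0},{"fingers":-1,"x":0,"y":0,"z":0.016,"wx":0,"wy":0,"wz":0},{"fingers":-1,"x":0,"y":0,"z":0.024,"wx":0,"wy":0,"wz":0},{"fingers":-1,"x":0,"y":0,"z":0.032,"wx":0,"wy":0,"wz":0},{"fingers":-1,"x":0,"y":0,"z":0.04,"wx":0,"wy":0,"wz":0}])

```text
clock: 8.35
ee_pos: [0.6762, -0.1165, 0.3955]
orientation: [0.001, 0.628, 0.778, 0.0]
ft_force: [-5.9, 2.6, 14.2]
gripper_width: 0.175
```

Contact of 14 N at TCP 0.3955, against 0.395 expected for home. Releasing now.

Call:
play_rows(rows=[{"fingers":-1,"x":0,"y":0,"z":0,"wx":0,"wy":0,"wz":0},{"fingers":-0.6,"x":0,"y":0,"z":0,"wx":0,"wy":0,"wz":0},{"fingers":-0.3,"x":0,"y":0,"z":0,"wx":0,"wy":0,"wz":0},{"fingers":-0.2,"x":0,"y":0,"z":0,"wx":0,"wy":0,"wz":0},{"fingers":-0.2,"x":0,"y":0,"z":0,"wx":0,"wy":0,"wz":0}])

```text
clock: 8.85
ee_pos: [0.6762, -0.1165, 0.3953]
orientation: [0.0, 0.628, 0.778, 0.0]
ft_force: [0.2, -0.6, 0.9]
gripper_width: 0.4
```

Call:
play_rows(rows=[{"fingers":-0.2,"x":0,"y":0,"z":-0.1,"wx":0,"wy":0,"wz":0},{"fingers":-0.2,"x":0,"y":0,"z":-0.25,"wx":0,"wy":0,"wz":0},{"fingers":-0.2,"x":0,"y":0,"z":-0.4,"wx":0,"wy":0,"wz":0},{"fingers":-0.2,"x":0,"y":0,"z":-0.55,"wx":0,"wy":0,"wz":0},{"fingers":-0.2,"x":0,"y":0,"z":-0.6,"wx":0,"wy":0,"wz":0}])

```text
clock: 9.35
ee_pos: [0.6764, -0.1169, 0.4891]
orientation: [0.003, 0.629, 0.778, 0.002]
ft_force: [-0.2, -0.5, 0.8]
gripper_width: 0.401
```

```bash
python3 - <<'E'
from h import *
from bench import *
import cv2
c=camera("side")["image"][185:297,215:365,::-1]; w=camera("wrist"); print(w["position"],w["orientation"])
a=cv2.resize(c,(400,300),interpolation=cv2.INTER_CUBIC);b=cv2.resize(w["image"][:,:,::-1][130:250,180:340],(400,300),interpolation=cv2.INTER_CUBIC)
cv2.imwrite("pics/home.png",np.hstack([a,b]))
to(.497,-.153,.40,-78)
E
```

```text
[ 0.66188676 -0.05080922  0.46780751] [0.12297532 0.98674933 0.1047073  0.01546651]
t 9.45 at [ 0.6762 -0.1167  0.4871] jaw 12.12 F [ 1.1 -0.5  0.3] g 0.399 q [-0.28  0.51  0.6   1.44 -0.29  1.28  0.56]
shift [ 0.0151 -1.2208  0.5759] turn [ 0.0013 -0.0006  0.5007]
```

View pics/home.png

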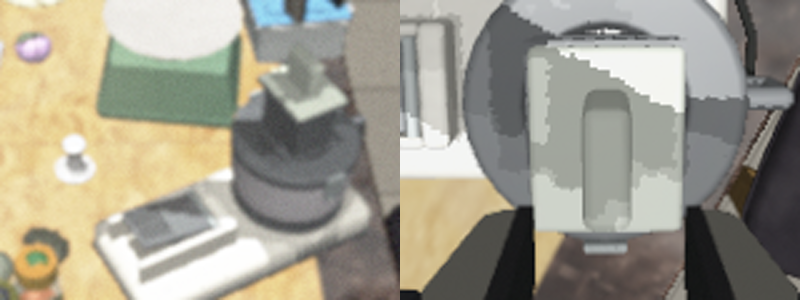

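The pictures show the flange flush on the rim all round, both from above and from the side, and the pusher is upright. Next I retreat in front of the chute with the fingers shut, keeping the tool orientation.

Call:
play_rows(rows=[{"fingers":-0.2,"x":0,"y":-0.15,"z":0,"wx":0,"wy":0,"wz":0},{"fingers":-0.6,"x":0,"y":-0.35,"z":0,"wx":0,"wy":0,"wz":0},{"fingers":-1,"x":0,"y":-0.55,"z":0,"wx":0,"wy":0,"wz":0},{"fingers":-1,"x":0,"y":-0.75,"z":0,"wx":0,"wy":0,"wz":0},{"fingers":-1,"x":0,"y":-0.95,"z":0,"wx":0,"wy":0,"wz":0}])

```text
clock: 9.95
ee_pos: [0.5354, -0.1466, 0.4852]
orientation: [0.001, 0.628, 0.778, 0.0]
ft_force: [0.3, 0.8, 1.2]
gripper_width: 0.075
```

```bash
python3 -c "
from h import *
to(.509,-.1505,.33,12.0)"
```

```text
t 9.95 at [ 0.5354 -0.1466  0.4852] jaw 12.14 F [0.3 0.8 1.2] g 0.075 q [-0.33  0.25  0.64  1.78 -0.16  1.16  0.58]
shift [ 0.0121 -0.1792  1.0346] turn [0.0005 0.0002 0.0008]
```

Call:
play_rows(rows=[{"fingers":-1,"x":0.012,"y":-0.18,"z":0.1,"wx":0,"wy":0,"wz":0},{"fingers":-1,"x":0.012,"y":-0.18,"z":0.35,"wx":0,"wy":0,"wz":0},{"fingers":-1,"x":0.012,"y":-0.18,"z":0.6,"wx":0,"wy":0,"wz":0},{"fingers":-1,"x":0.012,"y":-0.18,"z":0.85,"wx":0,"wy":0,"wz":0},{"fingers":-1,"x":0.012,"y":-0.18,"z":1.0,"wx":0,"wy":0,"wz":0}])

```text
clock: 10.45
ee_pos: [0.5074, -0.1499, 0.3317]
orientation: [-0.001, 0.628, 0.778, -0.001]
ft_force: [1.0, -0.6, 0.3]
gripper_width: 0.0
```

```bash
python3 - <<'E'
from h import *
from bench import *
import cv2
to(.509,-.1505,.29,12.0)
c=camera("wrist")["image"][:,:,::-1][130:260,170:350]; s=camera("scene")["image"][235:335,250:390,::-1]
cv2.imwrite("pics/pre.png",np.hstack([cv2.resize(c,(400,290),interpolation=cv2.INTER_CUBIC),cv2.resize(s,(400,290),interpolation=cv2.INTER_CUBIC)]))
E
```

```text
t 10.45 at [ 0.5074 -0.1499  0.3317] jaw 12.14 F [ 1.  -0.6  0.3] g 0.0 q [-0.25  0.39  0.59  1.99 -0.29  0.84  0.71]
shift [-0.0062  0.0104  0.2781] turn [-0.001  -0.0003  0.0008]
```

View pics/pre.png

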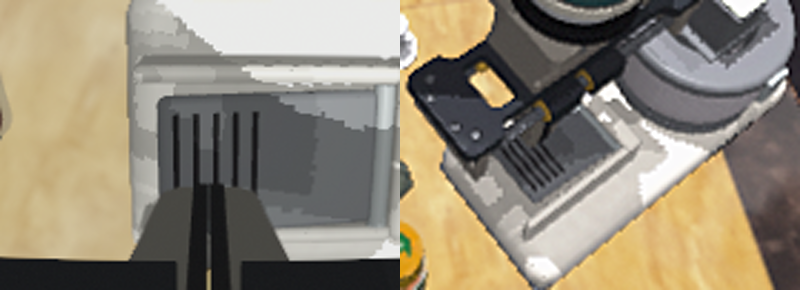

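The picture shows the shut fingers above the ribbed front part of the paddle, between the rails. Descending, then pressing gently.

Call:
play_rows(rows=[{"fingers":-1,"x":-0.006,"y":0.01,"z":0.08,"wx":0,"wy":0,"wz":0},{"fingers":-1,"x":-0.006,"y":0.01,"z":0.16,"wx":0,"wy":0,"wz":0},{"fingers":-1,"x":-0.006,"y":0.01,"z":0.22,"wx":0,"wy":0,"wz":0},{"fingers":-1,"x":-0.006,"y":0.01,"z":0.26,"wx":0,"wy":0,"wz":0},{"fingers":-1,"x":-0.006,"y":0.01,"z":0.28,"wx":0,"wy":0,"wz":0}])

```text
clock: 11.05
ee_pos: [0.5086, -0.1504, 0.2891]
orientation: [-0.003, 0.628, 0.778, -0.002]
ft_force: [-0.4, 0.1, -0.2]
gripper_width: 0.004
```

Call:
play_rows(rows=[{"fingers":-1,"x":0,"y":0,"z":0.02,"wx":0,"wy":0,"wz":0},{"fingers":-1,"x":0,"y":0,"z":0.035,"wx":0,"wy":0,"wz":0},{"fingers":-1,"x":0,"y":0,"z":0.05,"wx":0,"wy":0,"wz":0},{"fingers":-1,"x":0,"y":0,"z":0.065,"wx":0,"wy":0,"wz":0},{"fingers":-1,"x":0,"y":0,"z":0.08,"wx":0,"wy":0,"wz":0}])

```text
clock: 11.55
ee_pos: [0.5083, -0.1506, 0.2772]
orientation: [-0.003, 0.629, 0.778, -0.002]
ft_force: [-2.5, -0.3, 2.7]
gripper_width: 0.003
```

```bash
python3 -c "
from h import *
to(.509,-.1505,.268,12.0)"
```

```text
t 11.55 at [ 0.5083 -0.1506  0.2772] jaw 12.12 F [-2.5 -0.3  2.7] g 0.003 q [-0.21  0.48  0.54  2.02 -0.36  0.74  0.77]
shift [-0.0005  0.0049  0.061 ] turn [-0.0022 -0.0006  0.0007]
```

Call:
play_rows(rows=[{"fingers":-1,"x":0,"y":0,"z":0.015,"wx":0,"wy":0,"wz":0},{"fingers":-1,"x":0,"y":0,"z":0.03,"wx":0,"wy":0,"wz":0},{"fingers":-1,"x":0,"y":0,"z":0.045,"wx":0,"wy":0,"wz":0},{"fingers":-1,"x":0,"y":0,"z":0.055,"wx":0,"wy":0,"wz":0},{"fingers":-1,"x":0,"y":0,"z":0.06,"wx":0,"wy":0,"wz":0}])

```text
clock: 12.05
ee_pos: [0.5079, -0.1508, 0.268]
orientation: [-0.003, 0.629, 0.778, -0.002]
ft_force: [-4.8, -0.8, 6.1]
gripper_width: 0.002
```

```bash
python3 - <<'E'
from h import *
from bench import *
import cv2
c=camera("wrist")["image"][:,:,::-1]; s=camera("scene")["image"][235:335,250:390,::-1]
F=[]
for i in range(4): camera("scene"); F.append(sense()["ft_force"])
print(np.mean(F,0))
to(.509,-.1505,.268,12.0)
cv2.imwrite("pics/press.png",np.hstack([cv2.resize(c[150:250,180:320],(400,290),interpolation=cv2.INTER_CUBIC),cv2.resize(s,(400,290),interpolation=cv2.INTER_CUBIC)]))
E
```

```text
[-4.38267902 -0.62349266  5.98936424]
t 12.35 at [ 0.5079 -0.1508  0.2681] jaw 12.1 F [-4.3 -1.1  6.2] g 0.007 q [-0.2   0.5   0.53  2.02 -0.37  0.72  0.78]
shift [0.0003 0.0075 0.0009] turn [-0.0024 -0.0007  0.0006]
```

View pics/press.png

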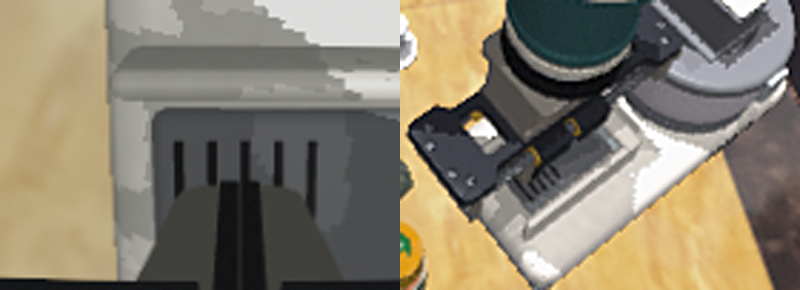

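The paddle lies flush with the rails. Tip height is 0.078 m, the vertical force is a steady 6 N (the half-way value), and nothing is drifting. Handing in.

```bash
python3 -c "
from bench import *
print(hand_in()); s=sense(); print(s['clock'],s['ee_pos'],s['ft_force'])"
```

```text
the job is handed in; nothing more can be done
None
the job is handed in; nothing more can be done
```

The pusher is home in the chute and the paddle is held half-way down. I handed the job in at about 12.4 s of the 54 s allowed, with the fingertips still on the paddle.

- **Pusher:** I lowered it slowly into the chute. It met the rim at tool height 0.3955 m, against 0.395 m expected for home. The contact force was 14 N. After release, the pictures showed the flange flush on the rim all round.
- **Paddle:** I pressed it only after that check, with the closed fingertips. They stood at 0.078 m, the height of the rails, and the vertical force held at about 6 N over 0.3 s, which matches the half-way value you gave. I never went near the fast stop.
- **Other things:** I kept clear of the bystanders and never touched them knowingly. I took no final overall picture to confirm each one's place.

Two readings were less clean. There was a sideways force of about 4 N on the fingertips while holding the paddle, probably friction. After the hand-in, the state could no longer be read, so the last second is unchecked.

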